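# Dock the hall lantern on its sloping charger and switch it on

### The job

Put the red lantern onto the sloping charging dock so that both pegs enter the holes in its foot and it sits fully home, flat against the sloping face (either way round will do), and let go of it. Then flip the white toggle switch over to its other end to turn the charger on. Leave the screwdriver, hinge and wall hook where they lie.

Things in the scene. Friction and masses are not known exactly. Their poses are not given: they have to be found in the camera images.
- lantern: Loose lantern, 0.3-0.5 kg. Red foot 80 (x) by 116 (y) by 24 mm, globe, red cap 80 mm across at z 86-96 mm; black handle bar along y above it: 22 mm thick (x), 64 long (y), z 112-138 mm. Origin: centre of underside, z up. Two holes in the underside, 12 mm wide, 24 deep, slightly chamfered, at y = -30 and +30 mm. A half turn about z looks and fits the same. Starts upright on the bench.
- dock: Fixed grey dock, 150 (x) by 160 (y) mm, 106 high at the rear (+x). Origin: centre of underside. Its pegs: two brass pegs on the face's y axis, 60 mm apart, 10 mm thick, 18 mm long along the face's z, the last 5 mm tapering to a 5.6 mm tip. They ride together on a bar that floats along y: it starts up to 10 mm to either side, takes about 3 N to shift, and is not measured: look or feel for it.
- cradle: White sloping face of the dock, 124 (x, up the slope) by 160 mm (y, level), 25 degrees from level, looking up and to the dock's front (-x). Origin: middle of the face, 78 mm above the bench; z is the face's normal. It does not follow the floating peg bar. Lantern home: origin on this face, z along this z, y parallel to this y, origin midway between the pegs.
- toggle (a joint): Toggle switch, rad: 0 = off (leaning to the switch's -x, as at the start), 1.0 = on (leaning to its +x). It stays where it is left.
- toggle_tip (a point): Free end of the toggle stick; the stick is 50 mm long from its pivot and swings in the switch's x-z plane.
- toggle_base: Fixed white switch box under the toggle with its plate. Origin: centre of its underside on the bench; x is the direction in which the toggle is flipped on.
- screwdriver: Steel screwdriver lying on the bench, 170 mm long, to be left alone. Origin under its middle, x along it.
- hinge: Flat black plastic hinge, 76 by 60 by 9 mm, lying on the bench, to be left alone. Origin: centre of underside.
- wallhook: Chrome wall hook lying on its back plate (30 by 60 mm), 51 mm high, to be left alone. Origin: centre of underside.
There are look-alikes about, which are no part of the job. Leave any pink look-alike of the lantern alone.

How it is judged:
By the outcome, as a careful person would: the job done as asked, in the order asked, and still so for the second after the job is handed in, with the robot touching nothing.
It also fails if it takes over 61 s, if anything falls off the work surface, if the arm or the gripper's body presses on something with over 40 N, if the wrist force passes 120 N, or if a joint passes its speed limit or range.

### The arm

A 6-joint arm with a two-finger parallel gripper is mounted at the origin on the work surface. World frame = base frame: x ahead of the robot, y to its left, z up, the work surface at z = 0. Lengths are in mm, angles in rad, forces in N, time in s.
With the tool pointing down it reaches from about 350 to 975 mm from the base axis. Payload 4.9 kg.
Tool frame: the origin (TCP) lies midway between the tips of the shut fingers; the grasp point (between the pads) lies 19 mm behind it; z points along the fingers, y is the line along which they close (so a half turn about z gives the same grasp; the last joint's range is limited). The gripper opens to 85 mm and grips with 20 to 120 N. Pads are 22 mm wide; open, the fingers measure 114 mm over their backs; the gripper's body (76 mm by 85 mm) begins 54 mm behind the grasp point. The pads swing forward as they close: fully open they stand 13 mm farther back than shut.
Start: joints at [1.137, 0.053, 1.613, -0, 1.476, -0.119], TCP at [193.506, 594.27, 231.304] pointing down, gripper open.
Joint ranges: [-3.01, 3.01], [-1.01, 2.22], [0.06, 2.58], [-1.02, 4.17], [0.09, 2.62], [-3.14, 3.14]. Speed limits (rad/s): [2.57, 2.57, 3.14, 3.14, 3.14, 3.14].

### API

Orientations are given as [roll, pitch, yaw] about the fixed x, y, z axes, in that order (R = Rz(yaw) Ry(pitch) Rx(roll)).
In Python, from bench import manip gives the robot as it stands.
- The arm moves only by the tool jog_arm, never from a script. Its argument "plan" is a list of rows, each a list of 7 numbers: the closure, from -1 (fully open) to 1 (shut), then the shift along the tool's x, y, z as a fraction of full scale, then the turn, a rotation vector about the tool's x, y, z as a fraction of full scale. In form: [[grip, tx, ty, tz, wx, wy, wz], ...]. A call has 1 to 8 rows; each row shifts and turns the commanded pose from where the row before left it, along the tool's axes as they then stand; what a row does not reach is not made up. Full scale, the value 1, is 0.025 m for a shift and 0.08 rad for a turn. A row lasts 1/10 s, in which the tool goes at most 50 mm and 8.59 degrees, less where a joint would pass 70% of its speed; a pose out of reach is approached as far as the arm can. A call with a number of a shift or a turn outside -1 to 1 is refused whole. A call with a gripper value outside its range is refused whole. The fingers move at their own pace and stop on an object; "grip_force" is the grip in N (left out, the last holds). Time passes only in rows, so rows that do not move let the fingers close. It gives the time, the measured TCP pose, the force, the opening and the grip force at its end, in the units of the state.
- manip.get_obs(): the state, without advancing time (a new reading comes with each control period).
- manip.grab_frame(name): name is "scene" or "top" or "wrist"; returns a dict with "frame" (400x640x3 uint8, red, green, blue), "fx", "fy", "cx", "cy" (pixels), "rvec" (rotation vector, rad) and "tvec" (3), from world to camera coordinates, as OpenCV has them; the wrist camera has in their place "mount" (4x4, takes a point from camera to tool coordinates, whose origin is the TCP and whose axes are the flange's). Camera axes: x right, y down, z forward; pixel columns grow to the right and rows downward; lengths in mm; the calibration is good to about 2 mm. A picture is of the moment at which its call begins: read the wrist's pose just before it. There is no depth.
- manip.job_done(): hands the job in; it is judged then, once.
Trained networks look in a picture, given as the dict that the camera call returned (one of the last four; its "shot" number tells which), for a name from the list of things; names that differ only in an ending like _2 or _b are one class to them, and where a whole thing is asked for, a point or a joint stands for the part that bears it (a point fixed in the world has none). Each returns a list of dicts, best first, with "confidence" (0 to 1); they miss things now and then, are a little off and sometimes report something else, mostly with a low value. They report only what shows in the picture. A call takes as long as a camera call. They do not tell look-alikes from the thing itself.
- manip.boxes_of(name, picture): "position" ([x, y, z] in mm, in world coordinates, good to about 4 mm: the middle of the surface that is visible of it).
- manip.cut_out(name, picture): "mask" (400x640 bool, what is visible of it).
- manip.tip_of(name, picture): "position" ([x, y, z] in mm, in world coordinates, good to about 4 mm: a listed point, or the origin of a listed thing).
The state is a dict: "time": time; "q": joint angles; "joint_vel": joint speeds; "joint_torque": joint torques, N m; "ee_pos": TCP position; "tool_rot": TCP orientation; "contact_force": force on the tool from outside, world axes, zero at the start; "moment": the same for the moment, N m; "finger_gap": opening from 0.0 (shut) to 1.0 (fully open); "grasp_force": force on a finger pad.
Only numpy, scipy, OpenCV 4.12 (cv2) and the standard library are available. Lean on these libraries where they do the work, as an engineer would, in place of code of your own. Each camera call takes 0.05 s, during which the arm holds its last target. There are 200 camera calls.

## Working session

There is one attempt and no reset: what is moved stays moved. The work goes in short steps, Python scripts to look and compute and a tool call to move; the robot and the scene stay as the last step left them, time stands still between calls to the robot, and variables do not carry over. Pictures are saved under pics/ and viewed, at most 10 in all, crops included, and the job is handed in when it is done.

Besides the shell and the picture viewer there is one more tool, called as name(argument=value, ...) on one line, values as JSON. jog_arm: Moves the arm, as the interface text tells. Shift numbers are shares of 0.025 m and turn numbers shares of 0.08 rad, none past 1 either way. Its arguments: {"type":"object","properties":{"plan":{"type":"array"},"grip_force":{"type":"number"}},"required":["plan"]}

```bash
mkdir -p pics; ls; cat > h.py <<'E'
import numpy as np, cv2
from scipy.spatial.transform import Rotation as R
from bench import manip
def cam(f):
    """returns Rwc (cam->world), centre, K"""
    if 'rvec' in f:
        r=cv2.Rodrigues(np.array(f['rvec'],float))[0]; t=np.array(f['tvec'],float).ravel()
        return r.T,-r.T@t
    o=manip.get_obs(); M=np.array(f['mount']); T=R.from_euler('xyz',o['tool_rot']).as_matrix()
    return T@M[:3,:3], T@M[:3,3]+np.array(o['ee_pos'])
def ray(f,u,v,z):
    Rw,c=cam(f); d=Rw@np.array([(u-f['cx'])/f['fx'],(v-f['cy'])/f['fy'],1])
    return c+d*(z-c[2])/d[2]
def proj(f,P):
    Rw,c=cam(f); p=(np.atleast_2d(P)-c)@Rw
    return np.c_[p[:,0]/p[:,2]*f['fx']+f['cx'],p[:,1]/p[:,2]*f['fy']+f['cy']]
def save(f,n,crop=None,s=1):
    im=f['frame'][:,:,::-1]
    if crop: x0,y0,x1,y1=crop; im=im[y0:y1,x0:x1]
    cv2.imwrite('pics/'+n,cv2.resize(im,None,fx=s,fy=s,interpolation=cv2.INTER_CUBIC))
E
python3 - <<'E'
from h import *
print(manip.get_obs())
for n in('top','scene'):
    f=manip.grab_frame(n); save(f,n+'0.png'); print(n,f['fx'],cam(f)[1])
    for k in('lantern','dock','cradle','toggle_tip','toggle_base','screwdriver','hinge','wallhook'):
        print(k,[(np.round(d['position']),round(d['confidence'],2)) for d in manip.tip_of(k,f)][:4],[(np.round(d['position']),round(d['confidence'],2)) for d in manip.boxes_of(k,f)][:3])
E
```

```text
pics
{'time': 0.0, 'q': array([ 1.13698223e+00,  5.33570870e-02,  1.61427126e+00,  1.04153573e-05,
        1.47599929e+00, -1.18973569e-01]), 'joint_vel': array([-3.54806845e-04, -4.93963766e-04,  1.81984546e-03,  3.54902103e-04,
       -4.54268407e-05, -4.84575458e-04]), 'joint_torque': array([ 1.46449594e-03, -3.93670249e+01, -3.70186293e+01,  7.36181300e-05,
        6.58624631e-03,  1.47062991e-05]), 'ee_pos': array([193.2622661 , 593.72483366, 230.07645717]), 'tool_rot': array([-3.13957328e+00, -2.51832097e-04,  2.82675087e+00]), 'contact_force': array([ 0.61359607, -0.61800557,  0.07083782]), 'moment': array([-0.02750531,  0.01222838,  0.0018342 ]), 'grasp_force': 0.0, 'finger_gap': 0.9972221468120642}
top 516.0223153164534 [ 341.62661858  -55.46880024 1907.24941309]
lantern [(array([ 560., -557.,   -2.]), 0.92), (array([ 642., -206.,    3.]), 0.69), (array([ 458., -289.,   -2.]), 0.65)] [(array([ 453., -280.,   95.]), 0.95), (array([ 634., -201.,   96.]), 0.84), (array([ 552., -544.,   43.]), 0.61)]
dock [(array([651., 267.,   0.]), 0.94)] [(array([646., 261.,  72.]), 0.78)]
cr
[... 853 characters left out ...]
ray([ 564., -536.,   47.]), 0.71)]
dock [(array([654., 263.,   0.]), 0.7)] [(array([675., 273.,  76.]), 0.86)]
cradle [(array([649., 265.,  77.]), 0.88)] [(array([662., 271.,  83.]), 0.85)]
toggle_tip [(array([578.,   1.,  67.]), 0.6)] [(array([584.,   0.,  76.]), 0.52), (array([603.,   5.,  22.]), 0.17)]
toggle_base [(array([599.,  -5.,   0.]), 0.76)] [(array([602.,   6.,  21.]), 0.77)]
screwdriver [(array([448.,   2.,  -1.]), 0.6)] [(array([420.,  12.,  19.]), 0.8)]
hinge [(array([774.,  -4.,  -0.]), 0.94), (array([576.,   1.,  69.]), 0.54)] [(array([776.,  -2.,   3.]), 0.79)]
wallhook [(array([588., 473.,  -0.]), 0.9), (array([574.,   2.,  69.]), 0.41)] [(array([596., 476.,   3.]), 0.58)]
```

View pics/top0.png

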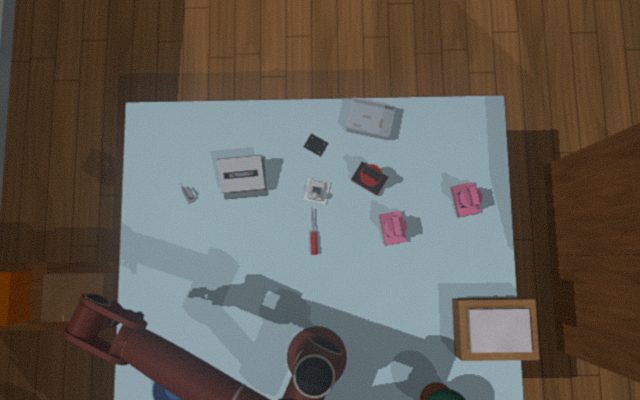

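View pics/scene0.png

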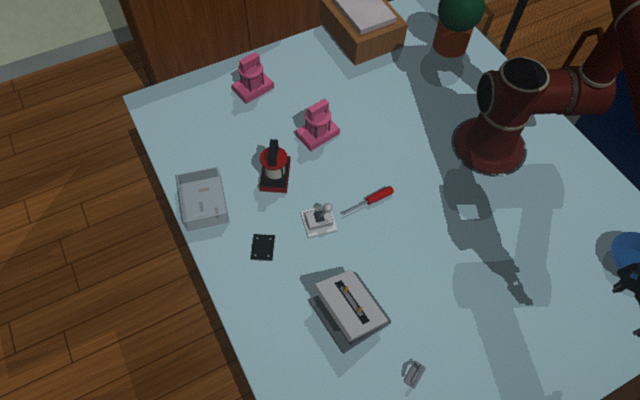

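The scene camera shows the red lantern at (272,168), the white-faced dock at (350,305) with its two pegs in a slot, the toggle at (320,215), and the pink look-alikes at (252,80) and (318,125). The top camera has the same lantern at (370,177) and the dock at (242,175). Next I'll look at the dock with the wrist camera.

```bash
cat >> h.py <<'E'
def rows(pos,rot,n=None,grip=-1,frm=None):
    """equal tool-frame rows from the measured (or given) pose to pos/rot(matrix or euler)"""
    o=manip.get_obs(); p=np.array(o['ee_pos']); A=R.from_euler('xyz',o['tool_rot'])
    if frm is not None: p=np.array(frm[0]);A=R.from_euler('xyz',frm[1])
    B=R.from_euler('xyz',rot) if np.ndim(rot)==1 else R.from_matrix(rot)
    w=(A.inv()*B).as_rotvec(); d=np.array(pos)-p
    if n is None: n=int(np.ceil(max(np.abs(w).max()/.08,np.linalg.norm(d)/25,1)))
    out=[]
    for i in range(n):
        t=A.inv().apply((np.array(pos)-p)/(n-i))/25; w=(A.inv()*B).as_rotvec()/(n-i)/.08
        r=np.round(np.r_[t,w],2); out.append([grip]+[float(x) for x in r])
        p=p+A.apply(r[:3]*25); A=A*R.from_rotvec(r[3:]*.08)
    for i in range(0,n,8): print(str(out[i:i+8]).replace(' ',''))
    print(n,p,A.as_euler('xyz'))
E
python3 - <<'E'
from h import *
f=manip.grab_frame('wrist'); print(f['fx'],f['cx'],f['cy'],np.round(f['mount'],3))
rows([600,265,380],[np.pi,0,np.pi/2])
E
```

```text
360.0480791278817 317.65984267920317 198.11033279477238 [[-1.00000e-03 -9.59000e-01 -2.83000e-01  7.18390e+01]
 [ 1.00000e+00 -1.00000e-03 -0.00000e+00 -1.28200e+00]
 [-0.00000e+00 -2.83000e-01  9.59000e-01 -1.43406e+02]
 [ 0.00000e+00  0.00000e+00  0.00000e+00  1.00000e+00]]
[[-1,-0.89,-0.34,-0.27,-0.0,-0.0,0.71],[-1,-0.91,-0.29,-0.27,-0.0,-0.0,0.71],[-1,-0.92,-0.24,-0.27,-0.0,-0.0,0.71],[-1,-0.93,-0.18,-0.27,-0.0,-0.0,0.71],[-1,-0.94,-0.13,-0.27,-0.0,-0.0,0.71],[-1,-0.95,-0.08,-0.27,-0.0,-0.0,0.71],[-1,-0.95,-0.02,-0.27,-0.0,-0.0,0.71],[-1,-0.95,0.03,-0.27,-0.0,-0.0,0.72]]
[[-1,-0.95,0.08,-0.27,-0.0,-0.0,0.71],[-1,-0.94,0.14,-0.27,-0.0,-0.0,0.72],[-1,-0.93,0.19,-0.27,-0.0,-0.0,0.71],[-1,-0.92,0.24,-0.27,-0.0,-0.0,0.72],[-1,-0.9,0.3,-0.27,-0.0,-0.0,0.71],[-1,-0.89,0.35,-0.27,-0.0,-0.0,0.72],[-1,-0.86,0.4,-0.27,-0.0,-0.0,0.71],[-1,-0.84,0.45,-0.27,-0.0,-0.0,0.72]]
[[-1,-0.81,0.49,-0.27,-0.0,-0.0,0.71],[-1,-0.78,0.54,-0.27,-0.0,-0.0,0.72],[-1,-0.75,0.58,-0.27,-0.0,-0.0,0.71],[-1,-0.72,0.63,-0.27,-0.0,-0.0,0.72],[-1,-0.68,0.67,-0.27,-0.0,-0.0,0.71],[-1,-0.64,0.7,-0.28,-0.0,-0.0,0.72]]
22 [599.99314675 265.09582205 380.03384362] [-3.14156916e+00 -2.81857727e-06  1.57077934e+00]
```

```bash
python3 - <<'E'
from h import *
rows([640,305,300],[np.pi,0,np.pi/2],frm=([193.5,594.3,231.3],[-3.1416,0,2.827]))
E
```

```text
[[-1,-0.93,-0.25,-0.12,0.0,-0.0,0.71],[-1,-0.95,-0.2,-0.13,0.0,-0.0,0.71],[-1,-0.96,-0.14,-0.12,0.0,-0.0,0.71],[-1,-0.96,-0.09,-0.13,0.0,-0.0,0.71],[-1,-0.97,-0.03,-0.12,0.0,-0.0,0.71],[-1,-0.97,0.02,-0.13,0.0,-0.0,0.71],[-1,-0.96,0.08,-0.12,0.0,-0.0,0.72],[-1,-0.96,0.13,-0.13,0.0,-0.0,0.71]]
[[-1,-0.95,0.19,-0.12,0.0,-0.0,0.72],[-1,-0.94,0.24,-0.13,0.0,-0.0,0.71],[-1,-0.92,0.29,-0.12,0.0,-0.0,0.72],[-1,-0.9,0.35,-0.13,0.0,-0.0,0.71],[-1,-0.88,0.4,-0.12,0.0,-0.0,0.72],[-1,-0.86,0.45,-0.13,0.0,-0.0,0.71],[-1,-0.83,0.5,-0.12,0.0,-0.0,0.72],[-1,-0.8,0.54,-0.13,0.0,-0.0,0.71]]
[[-1,-0.77,0.59,-0.12,0.0,-0.0,0.72],[-1,-0.73,0.63,-0.13,0.0,-0.0,0.71],[-1,-0.7,0.67,-0.12,0.0,-0.0,0.72],[-1,-0.65,0.71,-0.13,0.0,-0.0,0.71],[-1,-0.62,0.75,-0.12,0.0,-0.0,0.72],[-1,-0.57,0.78,-0.13,0.0,-0.0,0.71]]
22 [640.12486157 304.9458365  300.04899388] [ 3.14159038e+00 -6.98540365e-06  1.57100000e+00]
```

jog_arm(plan=[[-1,-0.93,-0.25,-0.12,0,0,0.71],[-1,-0.95,-0.2,-0.13,0,0,0.71],[-1,-0.96,-0.14,-0.12,0,0,0.71],[-1,-0.96,-0.09,-0.13,0,0,0.71],[-1,-0.97,-0.03,-0.12,0,0,0.71],[-1,-0.97,0.02,-0.13,0,0,0.71],[-1,-0.96,0.08,-0.12,0,0,0.72],[-1,-0.96,0.13,-0.13,0,0,0.71]])

```text
time: 2.55
ee_pos: [356.5, 488.2, 256.5]
tool_rot: [3.141, -0.0, 2.369]
contact_force: [0.0, -0.2, -0.5]
finger_gap: 1.0
grasp_force: 0.0
```

jog_arm(plan=[[-1,-0.95,0.19,-0.12,0,0,0.72],[-1,-0.94,0.24,-0.13,0,0,0.71],[-1,-0.92,0.29,-0.12,0,0,0.72],[-1,-0.9,0.35,-0.13,0,0,0.71],[-1,-0.88,0.4,-0.12,0,0,0.72],[-1,-0.86,0.45,-0.13,0,0,0.71],[-1,-0.83,0.5,-0.12,0,0,0.72],[-1,-0.8,0.54,-0.13,0,0,0.71]])

```text
time: 3.35
ee_pos: [519.0, 383.1, 281.4]
tool_rot: [3.142, -0.0, 1.912]
contact_force: [0.6, 0.1, -0.1]
finger_gap: 1.0
grasp_force: 0.0
```

jog_arm(plan=[[-1,-0.77,0.59,-0.12,0,0,0.72],[-1,-0.73,0.63,-0.13,0,0,0.71],[-1,-0.7,0.67,-0.12,0,0,0.72],[-1,-0.65,0.71,-0.13,0,0,0.71],[-1,-0.62,0.75,-0.12,0,0,0.72],[-1,-0.57,0.78,-0.13,0,0,0.71],[-1,0,0,0,0,0,0],[-1,0,0,0,0,0,0]])

```text
time: 4.15
ee_pos: [640.1, 304.7, 299.7]
tool_rot: [-3.141, -0.0, 1.571]
contact_force: [0.4, 0.4, 0.5]
finger_gap: 1.002
grasp_force: 0.0
```

```bash
python3 - <<'E'
from h import *
o=manip.get_obs();print(o['ee_pos'],o['tool_rot'],o['time'])
f=manip.grab_frame('wrist'); save(f,'w1.png')
for k in('dock','cradle'):
    print(k,[(np.round(d['position']),round(d['confidence'],2)) for d in manip.tip_of(k,f)+manip.boxes_of(k,f)])
m=manip.cut_out('cradle',f)[0]['mask'].astype(np.uint8)
c=max(cv2.findContours(m,0,2)[0],key=cv2.contourArea); print(cv2.minAreaRect(c), cv2.approxPolyDP(c,6,True).reshape(-1,2).tolist())
for s in (1,-1):
    for yaw in(0,.05):
        pass
np.savez('w1.npz',frame=f['frame'])
E
```

```text
[640.11950415 304.67446264 299.74546297] [-3.14083754e+00 -2.32756859e-04  1.57072430e+00] 4.15
dock [(array([659., 270.,  84.]), 0.56)]
cradle [(array([653., 264.,  78.]), 0.74), (array([659., 271.,  84.]), 0.71)]
((332.7878723144531, 200.68063354492188), (154.73497009277344, 117.17356872558594), 88.87670135498047) [[274, 129], [287, 262], [389, 276], [389, 125]]
```

View pics/w1.png

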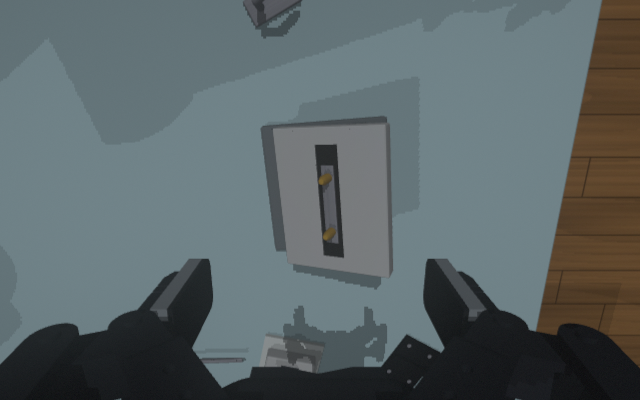

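The wrist image shows the face with corners near (274,128), (388,123), (392,276) and (288,263). The right (+x) edge is the high one. The brass pegs lean left at about (325,180) and (329,234), and both are below the middle of the slot. I'll fit the dock pose and the peg offset.

```bash
cat > dock.py <<'E'
from h import *
from scipy.optimize import least_squares
def face(x,y,yaw): 
    """cradle frame, rotation: z=normal, x up the slope"""
    return R.from_euler('z',yaw)*R.from_euler('y',-np.radians(25)), np.array([x,y,78.])
C=np.array([[-62,80,0],[62,80,0],[62,-80,0],[-62,-80,0.]])
E
python3 - <<'E'
from dock import *
f=manip.grab_frame('wrist'); im=f['frame']
g=cv2.cvtColor(im,cv2.COLOR_RGB2GRAY)
# sub-pixel corners from line fits to the face's mask
m=manip.cut_out('cradle',f)
hsv=cv2.cvtColor(im,cv2.COLOR_RGB2HSV)
w=((hsv[...,1]<30)&(hsv[...,2]>130)).astype(np.uint8)[100:300,250:410]
n,l,st,_=cv2.connectedComponentsWithStats(w); k=1+st[1:,4].argmax(); w=(l==k).astype(np.uint8)
c=cv2.convexHull(max(cv2.findContours(w,0,2)[0],key=cv2.contourArea))
q=cv2.approxPolyDP(c,5,True).reshape(-1,2)+[250,100]; print(q.tolist(), st[k], hsv[150,300],hsv[150,269])
br=((hsv[...,0]>12)&(hsv[...,0]<35)&(hsv[...,1]>90)).astype(np.uint8)[140:260,305:350]
n,l,st,ce=cv2.connectedComponentsWithStats(br)
print([(s.tolist(),np.round(c_+[305,140],1).tolist()) for s,c_ in zip(st[1:],ce[1:]) if s[4]>8])
quad=np.array([min(q.tolist(),key=lambda a:np.hypot(a[0]-u,a[1]-v)) for u,v in((274,128),(388,123),(392,276),(288,263))],float)
def res(p,T=None): r,t=face(*p); return (proj(f,r.apply(C)+t)-quad).ravel()
s=least_squares(res,[652,264,0]); print(s.x,np.round(s.fun,1))
r,t=face(*s.x)
for off in(-10,-5,0,5,10): print(off,np.round(proj(f,r.apply([[0,30+off,0],[0,30+off,18],[0,off-30,0],[0,off-30,18]])+t),1).tolist())
save(f,'w2.png',(250,100,410,300),3)
E
```

```text
Traceback (most recent call last):
ValueError: attempt to get argmax of an empty sequence
```

```bash
cat > d2.py <<'E'
from dock import *
f=manip.grab_frame('wrist'); im=f['frame']
hsv=cv2.cvtColor(im,cv2.COLOR_RGB2HSV).astype(int)
print([hsv[v,u].tolist() for u,v in((300,150),(269,190),(370,200),(410,150),(250,300),(390,200),(324,180))])
E
cat > d3.py <<'E'
exec(open('d2.py').read())
g=cv2.cvtColor(im,cv2.COLOR_RGB2GRAY)
q0=np.array([(274,128),(388,123),(392,276),(288,263)],float)
# edge points: strongest gradient across each side, then line fit
L=[]
for i in range(4):
    a,b=q0[i],q0[(i+1)%4]; d=(b-a)/np.linalg.norm(b-a); nn=np.array([-d[1],d[0]]) # inward
    pts=[]
    s=np.arange(-5,5.01,.25)
    for k in np.linspace(.12,.88,40):
        P=a+k*(b-a)+s[:,None]*nn
        v=cv2.remap(g.astype(np.float32),P[:,0].astype(np.float32)[None],P[:,1].astype(np.float32)[None],1)[0]
        pts.append(P[np.abs(np.gradient(cv2.GaussianBlur(v[None],(9,1),0)[0])).argmax()])
    vx,vy,x,y=cv2.fitLine(np.float32(pts),cv2.DIST_HUBER,0,.01,.01).ravel()
    L.append(np.cross([x,y,1],[x+vx,y+vy,1]))
quad=[]
for i in range(4):
    c=np.cross(L[i-1],L[i]); quad.append(c[:2]/c[2])
quad=np.array(quad); print(np.round(quad,1).tolist())
def res(p): r,t=face(*p); return (proj(f,r.apply(C)+t)-quad).ravel()
s=least_squares(res,[652,264,0]); print(s.x,np.round(s.fun,1))
r,t=face(*s.x)
br=((hsv[...,0]>12)&(hsv[...,0]<35)&(hsv[...,1]>90)).astype(np.uint8)[140:260,305:350]
n,l,st,ce=cv2.connectedComponentsWithStats(br)
print([((a[:4]+[305,140,0,0]).tolist(),np.round(c_+[305,140],1).tolist()) for a,c_ in zip(st[1:],ce[1:]) if a[4]>8])
for off in(-10,-5,0,5,10): print(off,np.round(proj(f,r.apply([[0,30+off,0],[0,30+off,18],[0,off-30,0],[0,off-30,18]])+t),1).tolist())
save(f,'w2.png',(250,100,410,300),3)
E
python3 d3.py
```

```text
[[98, 8, 123], [102, 31, 82], [105, 8, 125], [97, 44, 122], [96, 45, 136], [102, 15, 87], [21, 138, 102]]
[[272.0, 123.4], [384.2, 125.5], [394.1, 278.6], [287.5, 262.9]]
[6.53623643e+02 2.64018228e+02 8.13116511e-02] [ 0.5  4.2  2.2 -2.6 -3.5 -1.2  0.6 -0.2]
[([319, 174, 13, 11], [324.9, 179.3]), ([323, 228, 13, 13], [328.7, 234.2])]
-10 [[329.6, 183.5], [322.6, 188.1], [333.6, 236.6], [327.0, 243.2]]
-5 [[329.3, 178.9], [322.2, 183.3], [333.2, 232.4], [326.6, 238.8]]
0 [[328.9, 174.2], [321.8, 178.4], [332.9, 228.1], [326.3, 234.3]]
5 [[328.6, 169.5], [321.4, 173.5], [332.6, 223.8], [325.9, 229.9]]
10 [[328.2, 164.7], [321.0, 168.5], [332.3, 219.4], [325.6, 225.4]]
```

View pics/w2.png

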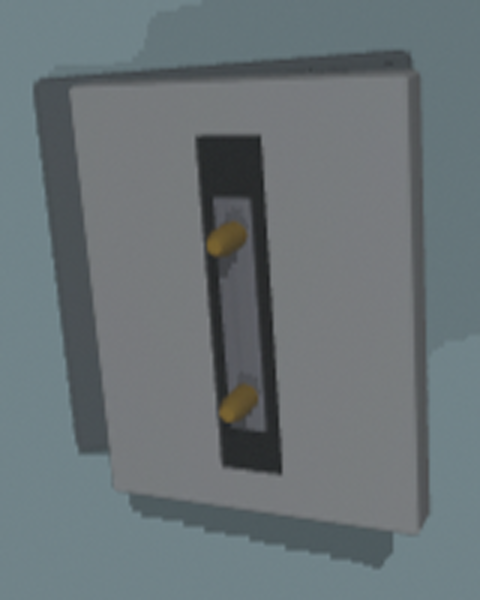

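```bash
python3 - <<'E'
from dock import *
f=manip.grab_frame('wrist'); hsv=cv2.cvtColor(f['frame'],cv2.COLOR_RGB2HSV).astype(int)
w=np.zeros((400,640),np.uint8); w[110:290,262:400]=((hsv[...,1]<14)&(hsv[...,2]>103))[110:290,262:400]
c=cv2.convexHull(np.vstack([k for k in cv2.findContours(w,0,2)[0] if cv2.contourArea(k)>300]))
print(cv2.approxPolyDP(c,5,True).reshape(-1,2).tolist())
quad=np.array([[273.3,128.7],[386,124],[388.7,278],[287.3,263]])
peg=np.array([[324.9,179.3],[328.7,234.2]])
def P(p,off,h): r,t=face(*p[:3]); return proj(f,r.apply([[0,30+off,h],[0,off-30,h]])+t)
s=least_squares(lambda p:(proj(f,face(*p)[0].apply(C)+face(*p)[1])-quad).ravel(),[652,264,0]); print(s.x,np.round(s.fun,1))
s2=least_squares(lambda o:(P(s.x,o[0],9)-peg).ravel(),[0]); print(s2.x,s2.fun)
s3=least_squares(lambda p:np.r_[(proj(f,face(*p[:3])[0].apply(C)+face(*p[:3])[1])-quad).ravel(),(P(p,p[3],9)-peg).ravel()],[652,264,0,0]); print(s3.x,np.round(s3.fun,1))
sl=face(*s3.x[:3])[0].apply([[x,y,0] for x in(-11,11) for y in(-60,60)])+face(*s3.x[:3])[1]; print(proj(f,sl).round(1).tolist())
# lantern view pose rows
rows([642,-160,300],[np.pi,0,np.pi/2],frm=([640.1,304.9,300],[3.1416,0,1.571]))
E
```

```text
[[385, 125], [389, 275], [289, 262], [274, 129]]
[6.53042605e+02 2.63094597e+02 7.45713985e-02] [-0.9 -0.7  0.3  0.2  0.7  0.5 -0.2  0.1]
[-2.46700502] [ 0.25811595  0.09816424  0.32507639 -0.15041167]
[ 6.52939916e+02  2.63089554e+02  7.44027494e-02 -2.47022480e+00] [-1.  -0.7  0.2  0.2  0.6  0.5 -0.3  0.1  0.2  0.1  0.2 -0.1]
[[324.7, 252.9], [316.7, 146.3], [343.0, 255.3], [336.5, 146.1]]
[[-1,-0.98,0.0,-0.0,-0.0,0.0,0.0],[-1,-0.98,0.0,-0.0,-0.0,0.0,0.0],[-1,-0.98,0.0,-0.0,-0.0,0.0,0.0],[-1,-0.98,0.0,-0.0,-0.0,0.0,0.0],[-1,-0.98,0.0,-0.0,-0.0,0.0,0.0],[-1,-0.98,0.01,-0.0,-0.0,0.0,0.0],[-1,-0.98,0.0,-0.0,-0.0,0.0,0.0],[-1,-0.98,0.01,-0.0,-0.0,0.0,0.0]]
[[-1,-0.98,0.0,-0.0,-0.0,0.0,0.0],[-1,-0.98,0.01,-0.0,-0.0,0.0,0.0],[-1,-0.98,0.0,-0.0,-0.0,0.0,0.0],[-1,-0.98,0.01,-0.0,-0.0,0.0,0.0],[-1,-0.98,0.0,-0.0,-0.0,0.0,0.0],[-1,-0.98,0.01,-0.0,-0.0,0.0,0.0],[-1,-0.98,0.0,-0.0,-0.0,0.0,0.0],[-1,-0.97,0.01,-0.0,-0.0,0.0,0.0]]
[[-1,-0.98,0.0,-0.0,-0.0,0.0,0.0],[-1,-0.97,0.01,-0.0,-0.0,0.0,0.0],[-1,-0.98,0.0,-0.0,-0.0,0.0,0.0]]
19 [ 641.944708   -160.09963393  299.99998714] [-3.14158531e+00  2.22044605e-16  1.57100000e+00]
```

jog_arm(plan=[[-1,-1,0,0,0,0,0],[-1,-1,0,0,0,0,0],[-1,-1,0,0,0,0,0],[-1,-1,0,0,0,0,0],[-1,-1,0,0,0,0,0],[-1,-1,0,0,0,0,0],[-1,-1,0,0,0,0,0],[-1,-1,0,0,0,0,0]])

```text
time: 5.45
ee_pos: [639.9, 103.9, 300.2]
tool_rot: [3.141, -0.0, 1.571]
contact_force: [-0.3, -0.0, -1.0]
finger_gap: 1.003
grasp_force: 0.0
```

jog_arm(plan=[[-1,-1,0,0,0,0,0],[-1,-1,0,0,0,0,0],[-1,-1,0,0,0,0,0],[-1,-1,0,0,0,0,0],[-1,-1,0,0,0,0,0],[-1,-1,0,0,0,0,0],[-1,-1,0,0,0,0,0],[-1,-1,0,0,0,0,0]])

```text
time: 6.25
ee_pos: [640.0, -96.1, 300.2]
tool_rot: [3.141, 0.0, 1.571]
contact_force: [-0.3, -0.3, -0.2]
finger_gap: 1.001
grasp_force: 0.0
```

jog_arm(plan=[[-1,-1,0,0,0,0,0],[-1,-1,0,0,0,0,0],[-1,0,0,0,0,0,0],[-1,0,0,0,0,0,0]])

```text
time: 6.65
ee_pos: [640.0, -145.3, 300.0]
tool_rot: [-3.142, -0.001, 1.57]
contact_force: [-0.0, -1.1, -0.2]
finger_gap: 1.001
grasp_force: 0.0
```

```bash
python3 - <<'E'
from h import *
o=manip.get_obs();print(o['ee_pos'],o['tool_rot'],o['time'])
f=manip.grab_frame('wrist'); save(f,'w3.png')
for k in('lantern','toggle_tip','toggle_base'):
    print(k,[(np.round(d['position']),round(d['confidence'],2)) for d in manip.tip_of(k,f)+manip.boxes_of(k,f)])
E
```

```text
[ 640.00048059 -145.30499893  299.9991578 ] [-3.14153075e+00 -5.65143728e-04  1.56996155e+00] 6.65
lantern [(array([ 455., -283.,    0.]), 0.83), (array([ 642., -203.,    1.]), 0.73), (array([ 639., -190.,   96.]), 0.95), (array([ 457., -260.,   47.]), 0.55)]
toggle_tip [(array([573.,  -7.,  64.]), 0.79), (array([595., -10.,   2.]), 0.28), (array([579.,  -7.,  74.]), 0.65)]
toggle_base [(array([597.,  -9.,   0.]), 0.58), (array([597., -14.,  24.]), 0.55)]
```

View pics/w3.png

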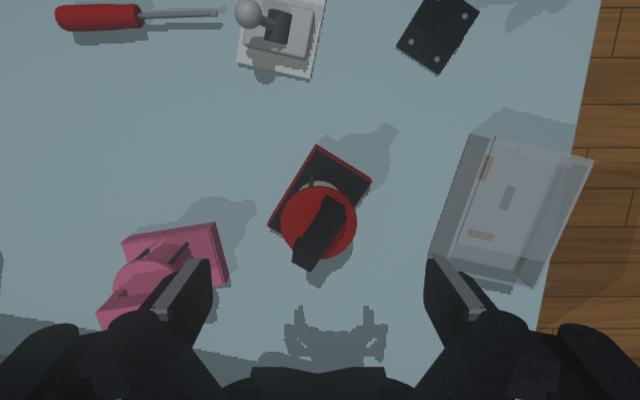

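The wrist image shows the red lantern, with foot corners near (316,145), (371,181) and (268,226), the cap at (318,223) and the black handle ending near (335,198) and (306,268). The toggle is at (250,12) leaning left. I'll enlarge the lantern.

```bash
python3 - <<'E'
from h import *
f=manip.grab_frame('wrist'); save(f,'w4.png',(255,135,385,280),4)
save(f,'w4b.png',(220,0,340,90),4)
E
```

```text
(no output)
```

View pics/w4.png

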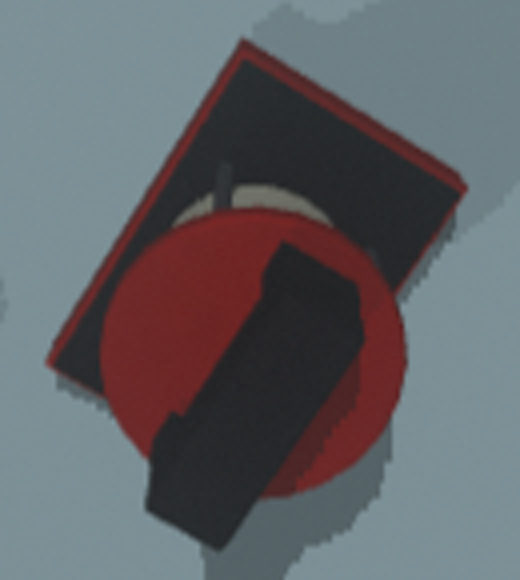

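View pics/w4b.png

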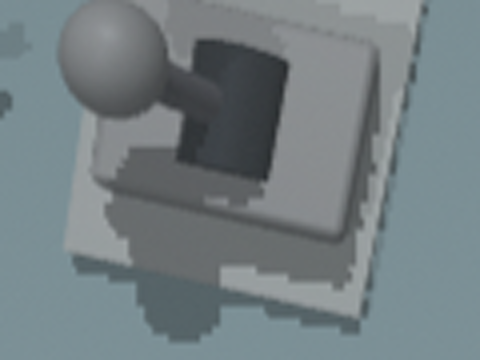

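```bash
python3 - <<'E'
from h import *
from scipy.optimize import least_squares
f=manip.grab_frame('wrist')
px=np.array([[243,38],[467,187],[47,362],[253,354],[147,510],[218,550]])/4+[255,135]
def M(p,zf=0):
    # image: long axis from A to C.  local y+ toward A
    L=np.array([[-40,58,zf],[40,58,zf],[-40,-58,zf],[0,0,95],[-11,-32,138],[11,-32,138.]])
    return R.from_euler('z',p[2]).apply(L)+[p[0],p[1],0]
for zf in(0,):
  for y0 in(-.5,.5):
    s=least_squares(lambda p:(proj(f,M(p,zf))-px).ravel(),[641,-205,y0]); print(s.x,s.cost,np.round(s.fun,1))
E
```

```text
[ 6.40782516e+02 -2.06909132e+02 -5.64850827e-01] 33.07226366201911 [ 0.4  0.4 -2.1 -3.   2.  -5.6  0.3  2.6 -1.3  1.2  0.9  2.5]
[ 6.40782516e+02 -2.06909132e+02 -5.64850827e-01] 33.072263662018884 [ 0.4  0.4 -2.1 -3.   2.  -5.6  0.3  2.6 -1.3  1.2  0.9  2.5]
```

```bash
cat > lan.py <<'E'
from h import *
from scipy.optimize import least_squares
f=manip.grab_frame('wrist')
px=np.array([[243,38],[467,187],[47,364],[253,354],[147,510],[218,550]])/4+[255,135]
L=np.array([[-40,58,0],[40,58,24],[-40,-58,24],[0,0,95],[-11,-32,138],[11,-32,138.]])
def M(p): return R.from_euler('z',p[2]).apply(L)+[p[0],p[1],0]
s=least_squares(lambda p:(proj(f,M(p))-px).ravel(),[641,-205,-.5]); print(s.x,s.cost,np.round(s.fun,1))
E
python3 lan.py
```

```text
[ 6.40713162e+02 -2.05225788e+02 -5.54808742e-01] 3.199416254479359 [-0.2 -1.1  0.5 -0.3 -0.4 -0.4  0.2  1.  -1.2 -0.3  1.1  0.9]
```

```bash
python3 - <<'E'
from h import *
rows([640.7,-205.2,200],[np.pi,0,1.016],frm=([640,-145.3,300],[3.1416,0,1.571]))
E
```

```text
[[-1,-0.34,0.0,0.57,-0.0,0.0,0.99],[-1,-0.34,0.03,0.57,-0.0,0.0,0.99],[-1,-0.34,0.06,0.57,-0.0,0.0,0.99],[-1,-0.33,0.09,0.57,-0.0,0.0,0.99],[-1,-0.32,0.11,0.57,-0.0,0.0,0.99],[-1,-0.32,0.13,0.57,-0.0,0.0,0.99],[-1,-0.3,0.16,0.58,-0.0,0.0,1.0]]
7 [ 640.63102649 -205.10275553  199.99999545] [-3.14158641e+00  3.87239031e-06  1.01580000e+00]
```

jog_arm(plan=[[-1,-0.34,0,0.57,0,0,0.99],[-1,-0.34,0.03,0.57,0,0,0.99],[-1,-0.34,0.06,0.57,0,0,0.99],[-1,-0.33,0.09,0.57,0,0,0.99],[-1,-0.32,0.11,0.57,0,0,0.99],[-1,-0.32,0.13,0.57,0,0,0.99],[-1,-0.3,0.16,0.58,0,0,1],[-1,0,0,0,0,0,0]])

```text
time: 7.95
ee_pos: [639.3, -205.2, 197.0]
tool_rot: [-3.137, 0.001, 1.015]
contact_force: [-1.2, 0.7, 0.0]
finger_gap: 1.002
grasp_force: 0.0
```

jog_arm(plan=[[-1,0,0,1,0,0,0],[-1,0,0,1,0,0,0],[-1,0,0,1,0,0,0],[-1,0,0,0.8,0,0,0],[-1,0,0,0,0,0,0]])

```text
time: 8.45
ee_pos: [638.8, -203.6, 101.9]
tool_rot: [-3.136, 0.001, 1.017]
contact_force: [-0.1, 0.2, -0.5]
finger_gap: 1.0
grasp_force: 0.0
```

jog_arm(plan=[[1,0,0,0,0,0,0],[1,0,0,0,0,0,0],[1,0,0,0,0,0,0],[1,0,0,0,0,0,0],[1,0,0,0,0,0,0],[1,0,0,0,0,0,0],[1,0,0,0,0,0,0],[1,0,0,0,0,0,0]], grip_force=70)

```text
time: 9.25
ee_pos: [641.0, -205.0, 106.3]
tool_rot: [3.141, -0.0, 1.016]
contact_force: [-2.8, 1.8, 6.4]
finger_gap: 0.247
grasp_force: 69.6
```

jog_arm(plan=[[1,0,0,0,0,0,0],[1,0,0,-0.4,0,0,0],[1,0,0,-0.8,0,0,0],[1,0,0,-1,0,0,0],[1,0,0,-1,0,0,0],[1,0,0,-1,0,0,0],[1,0,0,0,0,0,0],[1,0,0,0,0,0,0]])

```text
time: 10.05
ee_pos: [640.6, -205.0, 209.5]
tool_rot: [3.142, 0.0, 1.016]
contact_force: [-0.1, 0.5, -3.5]
finger_gap: 0.247
grasp_force: 68.8
```

```bash
python3 - <<'E'
from dock import *
o=manip.get_obs();print(o['ee_pos'],o['tool_rot'],o['contact_force'],o['moment'],o['q'])
r,t=face(652.9,263.1,.0744)
def tool(off,h,dz=0): # TCP for lantern origin at cradle (0,off,dz), tool axes: x=+cradle y, y=+cradle x, z=-n
    m=r.as_matrix(); return t+r.apply([0,off,h+dz]), np.c_[m[:,1],m[:,0],-m[:,2]]
p,m=tool(-2.5,106,60); print(p,R.from_matrix(m).as_euler('xyz'))
np.savez('goal.npz',p=p,m=m)
rows([640,p[1]-60,300],m,frm=([640.7,-205.2,210],[3.1416,0,1.016]))
E
```

```text
[ 640.57538979 -204.957549    209.52721524] [3.14158688e+00 6.30039145e-05 1.01561058e+00] [-0.10408584  0.49545502 -3.46675625] [0.07703208 0.00785707 0.0063045 ] [-4.20187733e-01  1.75912836e-01  1.51617649e+00 -6.36752840e-05
  1.44950609e+00  1.35005722e-01]
[583.12527302 255.3922254  228.44709265] [2.70526034 0.         1.64519633]
[[-1,0.8,-0.5,-0.21,-0.31,0.1,-0.46],[-1,0.82,-0.46,-0.22,-0.31,0.1,-0.45],[-1,0.84,-0.43,-0.22,-0.31,0.1,-0.46],[-1,0.85,-0.39,-0.23,-0.31,0.1,-0.45],[-1,0.87,-0.35,-0.23,-0.31,0.1,-0.46],[-1,0.88,-0.32,-0.23,-0.31,0.1,-0.45],[-1,0.9,-0.28,-0.23,-0.31,0.1,-0.46],[-1,0.91,-0.24,-0.23,-0.31,0.1,-0.45]]
[[-1,0.92,-0.2,-0.22,-0.31,0.1,-0.46],[-1,0.93,-0.16,-0.22,-0.31,0.1,-0.45],[-1,0.93,-0.12,-0.22,-0.31,0.1,-0.46],[-1,0.94,-0.08,-0.21,-0.31,0.1,-0.45],[-1,0.94,-0.05,-0.21,-0.31,0.1,-0.46],[-1,0.94,-0.0,-0.2,-0.31,0.1,-0.45],[-1,0.95,0.03,-0.19,-0.31,0.1,-0.46],[-1,0.94,0.07,-0.19,-0.31,0.11,-0.45]]
[[-1,0.95,0.12,-0.18,-0.32,0.1,-0.46]]
17 [640.03376897 195.5073935  300.13801986] [2.70493561e+00 3.79174453e-04 1.64538071e+00]
```

```bash
python3 - <<'E'
from dock import *
g=np.load('goal.npz'); m=g['m']
rows(g['p']-30*m[:,2],m,frm=([640.7,-205.2,210],[3.1416,0,1.016]),grip=1)
E
```

```text
[[1,0.74,-0.64,-0.1,-0.28,0.09,-0.41],[1,0.77,-0.61,-0.1,-0.28,0.09,-0.41],[1,0.79,-0.58,-0.11,-0.28,0.09,-0.41],[1,0.81,-0.55,-0.12,-0.28,0.09,-0.41],[1,0.82,-0.52,-0.13,-0.28,0.09,-0.41],[1,0.84,-0.49,-0.13,-0.28,0.09,-0.41],[1,0.86,-0.46,-0.14,-0.28,0.09,-0.41],[1,0.87,-0.43,-0.14,-0.28,0.09,-0.41]]
[[1,0.89,-0.4,-0.14,-0.28,0.09,-0.41],[1,0.9,-0.37,-0.14,-0.28,0.09,-0.4],[1,0.91,-0.33,-0.15,-0.27,0.09,-0.41],[1,0.93,-0.3,-0.14,-0.28,0.09,-0.4],[1,0.94,-0.27,-0.15,-0.28,0.09,-0.41],[1,0.94,-0.23,-0.14,-0.27,0.09,-0.4],[1,0.95,-0.2,-0.14,-0.28,0.09,-0.41],[1,0.96,-0.16,-0.14,-0.27,0.09,-0.4]]
[[1,0.97,-0.13,-0.14,-0.28,0.09,-0.41],[1,0.97,-0.1,-0.13,-0.27,0.09,-0.4],[1,0.97,-0.06,-0.12,-0.28,0.1,-0.4]]
19 [570.50905014 254.45140697 255.60364694] [ 2.70492771e+00 -3.22156718e-04  1.64490848e+00]
```

jog_arm(plan=[[1,0.74,-0.64,-0.1,-0.28,0.09,-0.41],[1,0.77,-0.61,-0.1,-0.28,0.09,-0.41],[1,0.79,-0.58,-0.11,-0.28,0.09,-0.41],[1,0.81,-0.55,-0.12,-0.28,0.09,-0.41],[1,0.82,-0.52,-0.13,-0.28,0.09,-0.41],[1,0.84,-0.49,-0.13,-0.28,0.09,-0.41],[1,0.86,-0.46,-0.14,-0.28,0.09,-0.41],[1,0.87,-0.43,-0.14,-0.28,0.09,-0.41]])

```text
time: 10.85
ee_pos: [609.4, -10.3, 225.9]
tool_rot: [2.961, -0.033, 1.283]
contact_force: [-0.1, 0.2, -2.8]
finger_gap: 0.249
grasp_force: 69.3
```

jog_arm(plan=[[1,0.89,-0.4,-0.14,-0.28,0.09,-0.41],[1,0.9,-0.37,-0.14,-0.28,0.09,-0.4],[1,0.91,-0.33,-0.15,-0.27,0.09,-0.41],[1,0.93,-0.3,-0.14,-0.28,0.09,-0.4],[1,0.94,-0.27,-0.15,-0.28,0.09,-0.41],[1,0.94,-0.23,-0.14,-0.27,0.09,-0.4],[1,0.95,-0.2,-0.14,-0.28,0.09,-0.41],[1,0.96,-0.16,-0.14,-0.27,0.09,-0.4]])

```text
time: 11.65
ee_pos: [579.8, 182.7, 244.6]
tool_rot: [2.777, -0.016, 1.548]
contact_force: [-0.5, -0.5, -2.9]
finger_gap: 0.245
grasp_force: 69.3
```

jog_arm(plan=[[1,0.97,-0.13,-0.14,-0.28,0.09,-0.41],[1,0.97,-0.1,-0.13,-0.27,0.09,-0.4],[1,0.97,-0.06,-0.12,-0.28,0.1,-0.4],[1,0,0,0,0,0,0],[1,0,0,0,0,0,0]])

```text
time: 12.15
ee_pos: [569.2, 254.5, 252.3]
tool_rot: [2.71, 0.001, 1.645]
contact_force: [-0.5, -0.1, -4.0]
finger_gap: 0.249
grasp_force: 69.4
```

```bash
cat > st.py <<'E'
from dock import *
o=manip.get_obs(); r,t=face(652.9,263.1,.0744)
A=R.from_euler('xyz',o['tool_rot']); rel=r.inv()*A
print('t',o['time'],'cradle-frame TCP',r.inv().apply(o['ee_pos']-t).round(1),'F',r.inv().apply(o['contact_force']).round(1),'mom',r.inv().apply(o['moment']).round(2),'gap',o['finger_gap'],'\naxes',rel.as_matrix().round(3).tolist())
E
python3 st.py
python3 - <<'E'
from dock import *
f=manip.grab_frame('wrist'); save(f,'w5.png')
E
```

```text
t 12.15 cradle-frame TCP [ -2.6  -2.3 193.5] F [-2.2 -0.  -3.4] mom [-0.    0.52  0.02] gap 0.24910578177482456 
axes [[-0.001, 1.0, -0.005], [1.0, 0.001, -0.001], [-0.001, -0.005, -1.0]]
```

View pics/w5.png

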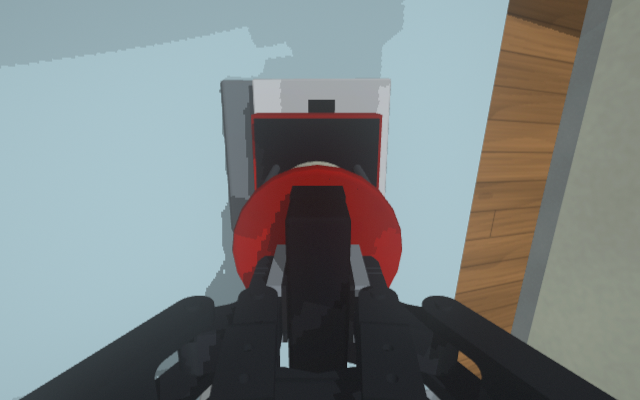

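The lantern hangs straight in the grip above the face, with its far foot edge at rows 113–119 between columns 252 and 381. I'll check its offset in the hand from those pixels once the arm has settled.

jog_arm(plan=[[1,0,0,0.5,0,0,0],[1,0,0,0.5,0,0,0],[1,0,0,0,0,0,0],[1,0,0,0,0,0,0],[1,0,0,0,0,0,0],[1,0,0,0,0,0,0]])

```text
time: 12.8
ee_pos: [581.5, 255.5, 233.7]
tool_rot: [2.704, -0.001, 1.644]
contact_force: [0.4, 0.0, -2.4]
finger_gap: 0.241
grasp_force: 69.4
```

```bash
python3 st.py; python3 - <<'E'
from dock import *
f=manip.grab_frame('wrist'); M=np.linalg.inv(f['mount']); im=f['frame'].astype(int)
red=(im[...,0]>90)&(im[...,1]<60)&(im[...,2]<60)
for c in(270,285,350,365): print(c,np.where(red[90:140,c])[0]+90)
for rr in(130,150): print(rr,np.where(red[rr,230:300])[0]+230,np.where(red[rr,340:400])[0]+340)
for z in(0,24):
  P=np.array([[-58,-40,106-z],[-58,40,106-z]]); p=P@M[:3,:3].T+M[:3,3]
  print(z,np.c_[p[:,0]/p[:,2]*f['fx']+f['cx'],p[:,1]/p[:,2]*f['fy']+f['cy']].round(1).tolist(),'px/mm',f['fx']/p[0,2])
# pegs/face in view: predicted face corners
r,t=face(652.9,263.1,.0744); print(proj(f,r.apply(C)+t).round(1).tolist())
E
```

```text
t 12.8 cradle-frame TCP [  0.8  -2.3 171.5] F [-0.6  0.  -2.3] mom [-0.01  0.56  0.01] gap 0.24129053670580447 
axes [[0.001, 1.0, 0.001], [1.0, -0.001, 0.0], [0.0, 0.001, -1.0]]
270 [114 115 116 117 118]
285 [114 115 116 117 118]
350 [114 115 116 117 118]
365 [114 115 116 117 118]
130 [253] [379 380]
150 [254] [378 379]
0 [[265.5, 267.1], [369.9, 267.0]] px/mm 1.3058067093410275
24 [[260.7, 283.0], [374.7, 283.0]] px/mm 1.4247503297933088
[[241.6, 77.6], [390.9, 77.4], [381.5, 253.8], [251.8, 254.0]]
```

```bash
python3 - <<'E'
from dock import *
f=manip.grab_frame('wrist'); M=np.linalg.inv(f['mount'])
for z in(0,24):
 for d in(0,3):
  P=np.array([[58+d,-40,106-z],[58+d,40,106-z]]); p=P@M[:3,:3].T+M[:3,3]
  print(z,d,np.c_[p[:,0]/p[:,2]*f['fx']+f['cx'],p[:,1]/p[:,2]*f['fy']+f['cy']].round(1).tolist(),'px/mm',f['fx']/p[0,2])
g=cv2.cvtColor(f['frame'],cv2.COLOR_RGB2GRAY); print(g[66:90,270],g[66:90,370]); print(f['frame'][95,235:260,0],f['frame'][95,375:400,0],g[92:118,318])
E
```

```text
0 0 [[258.3, 111.5], [376.9, 111.4]] px/mm 1.4822868172343413
0 3 [[258.1, 106.9], [377.1, 106.8]] px/mm 1.487485988047627
24 0 [[252.1, 113.5], [383.1, 113.5]] px/mm 1.6374638536697872
24 3 [[251.9, 108.5], [383.4, 108.4]] px/mm 1.6438109127005172
[168 169 169 168 169 168 169 169 168 169 169 165 166 174 178 189 188 189
 189 188 187 187 187 187] [169 170 169 168 169 170 168 169 169 170 169 165 165 170 167 167 166 167
 166 166 166 166 167 165]
[109 108 109 109  85  75  75  82 146 181 185 184 185 184 184 185 184 185
 184 185 185 184 185 185 185] [163 162 163 162 163 163 162 163 163 163 172 165 172 176 159 167 170 169
 170 170 169 170 170 170 169] [164 164 164 164 164 164 164 163 135  55  55  54  53  54  53  52  53  54
  53  52  59  65  69  72  71  71]
```

jog_arm(plan=[[1,0.03,0,0.8,0,0,0],[1,0,0,0.8,0,0,0],[1,0,0,0.2,0,0,0],[1,0,0,0,0,0,0],[1,0,0,0,0,0,0],[1,0,0,0,0,0,0]])

```text
time: 13.5
ee_pos: [600.7, 258.0, 194.0]
tool_rot: [2.703, -0.001, 1.645]
contact_force: [-0.3, -0.3, -2.2]
finger_gap: 0.25
grasp_force: 69.4
```

jog_arm(plan=[[1,0,0,0.15,0,0,0],[1,0,0,0.15,0,0,0],[1,0,0,0,0,0,0]])

```text
time: 13.8
ee_pos: [603.2, 257.8, 184.8]
tool_rot: [2.706, -0.0, 1.645]
contact_force: [0.3, 0.7, -4.0]
finger_gap: 0.245
grasp_force: 69.5
```

```bash
python3 st.py
```

```text
t 13.8 cradle-frame TCP [-1.000e-01 -1.600e+00  1.179e+02] F [-1.4  0.7 -3.8] mom [-0.03  0.44  0.01] gap 0.24536294116509094 
axes [[0.001, 1.0, -0.0], [1.0, -0.001, -0.0], [-0.0, -0.0, -1.0]]
```

jog_arm(plan=[[1,0,0,0.16,0,0,0],[1,0,0,0.16,0,0,0],[1,0,0,0,0,0,0],[1,0,0,0,0,0,0]])

```text
time: 14.2
ee_pos: [606.6, 258.1, 177.8]
tool_rot: [2.706, -0.0, 1.644]
contact_force: [-0.8, 0.3, -1.9]
finger_gap: 0.248
grasp_force: 69.4
```

```bash
python3 st.py
```

```text
t 14.2 cradle-frame TCP [  0.   -1.6 110.1] F [-1.5  0.3 -1.4] mom [0.05 0.48 0.01] gap 0.24837932794342285 
axes [[0.001, 1.0, -0.0], [1.0, -0.001, -0.0], [-0.0, -0.0, -1.0]]
```

jog_arm(plan=[[1,0,0,0.1,0,0,0],[1,0,0,0.1,0,0,0],[1,0,0,0,0,0,0],[1,0,0,0,0,0,0]])

```text
time: 14.6
ee_pos: [608.8, 258.2, 174.8]
tool_rot: [2.705, -0.0, 1.644]
contact_force: [-5.8, -2.4, 3.3]
finger_gap: 0.245
grasp_force: 70.6
```

```bash
python3 st.py
```

```text
t 14.6 cradle-frame TCP [  0.8  -1.6 106.5] F [-4.  -2.   5.5] mom [-0.09  0.96  0.05] gap 0.24513463209400776 
axes [[0.001, 1.0, 0.0], [1.0, -0.001, -0.0], [-0.0, 0.0, -1.0]]
```

jog_arm(plan=[[1,0,0,0.08,0,0,0],[1,0,0,0.06,0,0,0],[1,0,0,0,0,0,0],[1,0,0,0,0,0,0]])

```text
time: 15.0
ee_pos: [609.4, 258.3, 175.2]
tool_rot: [2.707, 0.001, 1.644]
contact_force: [-25.0, -7.5, 21.7]
finger_gap: 0.249
grasp_force: 74.4
```

```bash
python3 st.py
```

```text
t 15.0 cradle-frame TCP [  1.4  -1.6 106.6] F [-13.9  -5.6  30.5] mom [-0.83  2.98  0.04] gap 0.24912580998799794 
axes [[0.001, 1.0, -0.001], [1.0, -0.001, -0.001], [-0.001, -0.001, -1.0]]
```

jog_arm(plan=[[1,0,-0.04,-0.06,0,0,0],[-1,0,0,0,0,0,0],[-1,0,0,0,0,0,0],[-1,0,0,0,0,0,0],[-1,0,0,0,0,0,0],[-1,0,0,0,0,0,0]])

```text
time: 15.6
ee_pos: [608.9, 258.3, 171.2]
tool_rot: [2.705, -0.0, 1.644]
contact_force: [0.3, -0.1, 0.0]
finger_gap: 0.999
grasp_force: 0.0
```

jog_arm(plan=[[-1,0,0,-0.5,0,0,0],[-1,0,0,-1,0,0,0],[-1,0,0,-1,0,0,0],[-1,0,0,-1,0,0,0],[-1,0,0,-1,0,0,0],[-1,0,0,-1,0,0,0],[-1,0,0,0,0,0,0],[-1,0,0,0,0,0,0]])

```text
time: 16.4
ee_pos: [550.8, 254.1, 296.8]
tool_rot: [2.703, -0.001, 1.645]
contact_force: [-0.3, 0.0, 0.2]
finger_gap: 0.999
grasp_force: 0.0
```

```bash
python3 st.py; python3 - <<'E'
from dock import *
f=manip.grab_frame('wrist'); s=manip.grab_frame('scene')
a=f['frame']; b=cv2.resize(s['frame'][100:370,230:440],None,fx=1.9,fy=1.48)[:400]
cv2.imwrite('pics/w6.png',cv2.resize(np.hstack([a[:,150:500],b[:,:,:]])[:,:,::-1],None,fx=1.05,fy=1.05))
r,t=face(652.9,263.1,.0744); L=np.array([[40,58,0],[-40,58,0],[0,0,138],[-40,58,24],[40,58,24],[11,32,138],[-11,32,138],[11,-32,138],[-11,-32,138]])+[0,-2,0]
print(proj(f,r.apply(L)+t).round(0).tolist())
print([(np.round(d['position']),round(d['confidence'],2)) for d in manip.tip_of('lantern',f)+manip.tip_of('lantern',s)])
E
```

```text
t 16.4 cradle-frame TCP [ -0.4  -1.4 241.6] F [-0.2  0.   0.3] mom [ 0.02  0.22 -0.04] gap 0.9986453118729255 
axes [[0.001, 1.0, 0.002], [1.0, -0.001, 0.0], [0.001, 0.002, -1.0]]
[[359.0, 105.0], [281.0, 105.0], [321.0, 196.0], [279.0, 106.0], [362.0, 106.0], [337.0, 151.0], [305.0, 151.0], [336.0, 238.0], [306.0, 238.0]]
[(array([649., 262.,  79.]), 0.93), (array([ 556., -555.,   -1.]), 0.91), (array([ 451., -287.,   -3.]), 0.68), (array([656., 257.,  80.]), 0.66)]
```

View pics/w6.png

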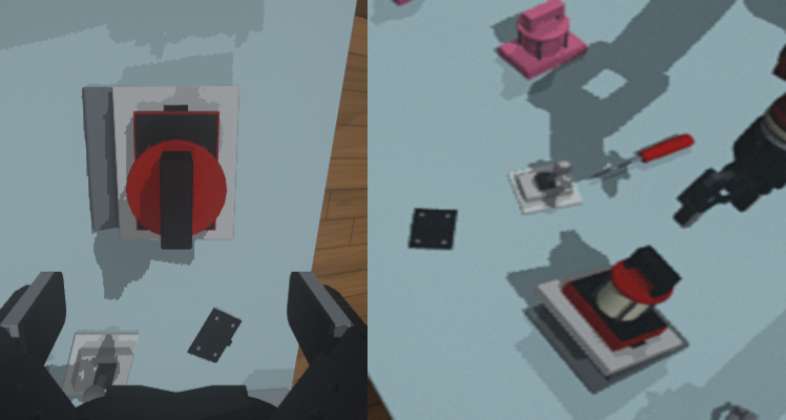

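The lantern sits flat on the white face, centred on the slot, with the gripper clear. Next is the toggle, so I'll refine its line from the earlier wrist pixels (ball centre at (248,14.5), plate edge from (236,62) to (310,79)).

```bash
python3 - <<'E'
from dock import *
import h
f=manip.grab_frame('wrist'); M=f['mount']; T=R.from_euler('xyz',[-3.14153,-.000565,1.56996]).as_matrix()
h.cam=lambda f:(T@M[:3,:3],T@M[:3,3]+np.array([640,-145.3,300]))
print('ball',h.ray(f,248.3,14.5,66)); a=h.ray(f,236.2,62.5,4);b=h.ray(f,310,79.5,4);c=h.ray(f,326,0,4);print('plate',a,b,c,'yaw',np.arctan2(*(b-a)[[1,0]]))
print('ballR',h.ray(f,248.3+13.5,14.5,66))
u=np.array([np.cos(.226),-np.sin(.226)])
tip=np.array([574,-4]); st=tip-44*u; print(st)
rows([*st,120],[np.pi,0,1.345],grip=1)
E
```

```text
ball [574.28286434  -3.87774535  66.        ]
plate [546.85449876 -42.06251571   4.        ] [631.25916287 -60.6782773    4.        ] [649.3884632   22.03886568   4.        ] yaw -0.21707838867358195
ballR [587.11256673  -3.89387381  66.        ]
[531.11889741   5.85956596]
[[1,-0.76,-0.33,0.44,0.41,-0.06,0.28],[1,-0.76,-0.3,0.45,0.41,-0.06,0.28],[1,-0.76,-0.27,0.46,0.41,-0.06,0.28],[1,-0.77,-0.23,0.48,0.42,-0.06,0.28],[1,-0.77,-0.2,0.49,0.41,-0.06,0.28],[1,-0.77,-0.17,0.5,0.42,-0.06,0.29],[1,-0.77,-0.13,0.5,0.41,-0.06,0.29],[1,-0.77,-0.1,0.51,0.41,-0.06,0.28]]
[[1,-0.77,-0.06,0.52,0.42,-0.06,0.29],[1,-0.77,-0.03,0.52,0.41,-0.07,0.28],[1,-0.77,0.01,0.53,0.42,-0.06,0.29],[1,-0.77,0.05,0.53,0.41,-0.07,0.28],[1,-0.77,0.08,0.54,0.42,-0.06,0.29]]
13 [531.1948118    5.82634357 119.97193301] [-3.14154824e+00 -2.82268994e-04  1.34470806e+00]
```

jog_arm(plan=[[1,-0.76,-0.33,0.44,0.41,-0.06,0.28],[1,-0.76,-0.3,0.45,0.41,-0.06,0.28],[1,-0.76,-0.27,0.46,0.41,-0.06,0.28],[1,-0.77,-0.23,0.48,0.42,-0.06,0.28],[1,-0.77,-0.2,0.49,0.41,-0.06,0.28],[1,-0.77,-0.17,0.5,0.42,-0.06,0.29],[1,-0.77,-0.13,0.5,0.41,-0.06,0.29],[1,-0.77,-0.1,0.51,0.41,-0.06,0.28]])

```text
time: 17.45
ee_pos: [538.7, 100.9, 187.2]
tool_rot: [2.974, -0.017, 1.46]
contact_force: [-0.4, 0.0, 0.8]
finger_gap: -0.0
grasp_force: 0.0
```

jog_arm(plan=[[1,-0.77,-0.06,0.52,0.42,-0.06,0.29],[1,-0.77,-0.03,0.52,0.41,-0.07,0.28],[1,-0.77,0.01,0.53,0.42,-0.06,0.29],[1,-0.77,0.05,0.53,0.41,-0.07,0.28],[1,-0.77,0.08,0.54,0.42,-0.06,0.29],[1,0,0,0,0,0,0],[1,0,0,0,0,0,0]])

```text
time: 18.15
ee_pos: [531.7, 6.3, 120.9]
tool_rot: [3.141, -0.002, 1.344]
contact_force: [-0.6, -0.5, -0.3]
finger_gap: -0.005
grasp_force: 0.0
```

jog_arm(plan=[[1,0,0,0.9,0,0,0],[1,0,0,0.9,0,0,0],[1,0,0,0.9,0,0,0],[1,0,0,0.1,0,0,0],[1,0,0,0,0,0,0],[1,0,0,0,0,0,0]], grip_force=40)

```text
time: 18.75
ee_pos: [533.4, 6.7, 53.5]
tool_rot: [3.136, -0.002, 1.346]
contact_force: [-0.2, -0.3, -0.3]
finger_gap: -0.001
grasp_force: 0.0
```

jog_arm(plan=[[1,0,0.4,0,0,0,0],[1,0,0.4,0,0,0,0],[1,0,0.4,0,0,0,0],[1,0,0.4,0,0,0,0],[1,0,0,0,0,0,0]])

```text
time: 19.25
ee_pos: [573.2, -3.2, 52.3]
tool_rot: [3.137, -0.002, 1.344]
contact_force: [-0.1, 0.7, -0.0]
finger_gap: 0.001
grasp_force: 0.0
```

jog_arm(plan=[[1,0,0.3,0,0,0,0],[1,0,0.3,0,0,0,0],[1,0,0.15,0,0,0,0],[1,0,0,0,0,0,0]])

```text
time: 19.65
ee_pos: [590.0, -7.0, 51.8]
tool_rot: [3.139, -0.002, 1.345]
contact_force: [-0.4, -0.5, -0.0]
finger_gap: 0.0
grasp_force: 0.0
```

```bash
python3 - <<'E'
from h import *
f=manip.grab_frame('wrist'); s=manip.grab_frame('scene'); t=manip.grab_frame('top')
for g in(f,s,t): print([(np.round(d['position']),round(d['confidence'],2)) for d in manip.tip_of('toggle_tip',g)])
E
```

```text
[(array([614., -12.,  68.]), 0.9)]
[(array([617., -12.,  73.]), 0.53)]
[]
```

jog_arm(plan=[[1,0,0.12,0,0,0,0],[1,0,0.12,0,0,0,0],[1,0,0,0,0,0,0],[1,0,0,0,0,0,0]])

```text
time: 20.35
ee_pos: [594.9, -8.0, 51.5]
tool_rot: [3.14, -0.002, 1.345]
contact_force: [-2.9, 0.6, -1.3]
finger_gap: -0.0
grasp_force: 1.2
```

jog_arm(plan=[[1,0,0.08,0,0,0,0],[1,0,0,0,0,0,0],[1,0,0,0,0,0,0]])

```text
time: 20.65
ee_pos: [595.2, -8.0, 51.4]
tool_rot: [-3.138, -0.002, 1.345]
contact_force: [-8.6, 1.2, 3.0]
finger_gap: -0.0
grasp_force: 4.4
```

jog_arm(plan=[[1,0,0.05,0,0,0,0],[1,0,0,0,0,0,0],[1,0,-0.4,0,0,0,0],[1,0,-1,0,0,0,0],[1,0,-1,-0.5,0,0,0],[1,0,-0.5,-1,0,0,0],[1,0,0,-1,0,0,0],[1,0,0,-1,0,0,0]])

```text
time: 21.45
ee_pos: [527.8, 7.2, 140.8]
tool_rot: [3.136, -0.002, 1.345]
contact_force: [0.7, 0.6, 0.2]
finger_gap: -0.003
grasp_force: 0.0
```

jog_arm(plan=[[1,0,-1,-1,0,0,0],[1,0,-1,-1,0,0,0],[1,0,-1,0,0,0,0],[1,0,-1,0,0,0,0],[1,0,0,0,0,0,0],[1,0,0,0,0,0,0]])

```text
time: 22.05
ee_pos: [430.6, 29.5, 189.7]
tool_rot: [3.136, -0.002, 1.345]
contact_force: [-0.2, 0.3, -0.4]
finger_gap: 0.001
grasp_force: 0.0
```

```bash
python3 - <<'E'
from h import *
f=manip.grab_frame('wrist'); s=manip.grab_frame('scene'); t=manip.grab_frame('top')
for g in(f,s,t): print([[(k,np.round(d['position']),round(d['confidence'],2)) for d in manip.tip_of(k,g)] for k in('toggle_tip','lantern')])
save(s,'s9.png',(230,120,440,370),2.3)
E
```

```text
[[('toggle_tip', array([622., -16.,  66.]), 0.59), ('toggle_tip', array([445.,   7.,   0.]), 0.17)], []]
[[], [('lantern', array([ 455., -285.,   -2.]), 0.89), ('lantern', array([653., 262.,  78.]), 0.72), ('lantern', array([ 555., -552.,   -1.]), 0.71), ('lantern', array([450.,   6.,  -2.]), 0.19)]]
[[('toggle_tip', array([775.,  -8.,  -2.]), 0.7), ('toggle_tip', array([618., -11.,  63.]), 0.38)], [('lantern', array([654., 262.,  77.]), 0.87), ('lantern', array([ 456., -285.,   -2.]), 0.68), ('lantern', array([ 559., -556.,   -4.]), 0.64), ('lantern', array([595.,  -6.,   3.]), 0.27)]]
```

View pics/s9.png

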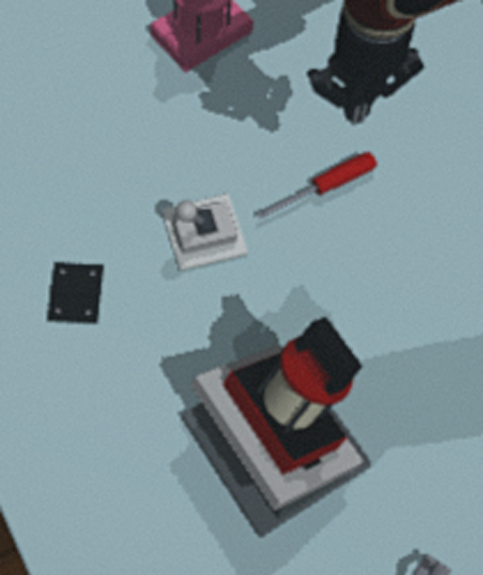

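The picture shows the toggle leaning to its far end, with its ball at (185,211). The lantern is flat on the dock, its foot around (285,410), and the gripper is clear of everything. Handing in.

```bash
python3 -c "
from bench import manip
print(manip.job_done())"
```

```text
the job is handed in; nothing more can be done
None
```

The red lantern sits fully home on the dock and has been let go, the toggle was then pushed to its other end stop, and the job was handed in at about 22 s; the hand-in call gave no verdict.

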